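# Wind the slide table to its mark with a loose crank

### The arm

A 7-joint arm with a two-finger parallel gripper is mounted at the origin on a cart in front of the work surface, level with it; the furniture and walls round the work are solid. World frame = base frame: x ahead of the robot, y to its left, z up, the work surface at z = 0. Lengths are in m, angles in degrees, forces in N, time in s.
With the tool pointing down it reaches from about 0.35 to 0.775 m from the base axis. Payload 3.1 kg.
Tool frame: the origin (TCP) lies on the centre line of the jaws, within the pads' length; the fingertips stand 17 mm ahead of it and the grasp point (between the pads) lies 2 mm behind it (robot.tip_reach is the distance from the TCP to the fingertips, in m); z points along the fingers, y is the line along which they close (so a half turn about z gives the same grasp; the last joint's range is limited). The gripper opens to 85 mm and grips with 20 to 120 N. Pads are 22 mm wide; open, the fingers measure 114 mm over their backs; the gripper's body (76 mm by 85 mm) begins 54 mm behind the grasp point. The pads swing forward as they close: fully open they stand 13 mm farther back than shut.
Start: joints at [-72.405, 17.813, 0.802, 86.603, -0.252, 75.585, -1.558], TCP at [0.188, 0.517, 0.226] pointing down, gripper open.
Joint ranges: [-154.91, 154.91], [-16.99, 109.72], [-72.82, 74.43], [7.12, 147.25], [-82.49, 262.49], [11.32, 116.49], [-174.64, 174.64]. Speed limits (degrees/s): [159.86, 159.86, 180, 180, 180, 180, 180].

### API

Orientations are given as [roll, pitch, yaw] about the fixed x, y, z axes, in that order (R = Rz(yaw) Ry(pitch) Rx(roll)).
In Python, from station import robot, fingers, vision, workorder, recognise gives the robot as it stands. Calls block until the motion is done:
- robot.move_to(position, orientation): joint-space move of the TCP to a pose.
- robot.line_to(position, orientation=None, velocity=0.15, f_stop=None): straight line of the TCP; orientation=None keeps the orientation; velocity is the mean speed in m/s. With f_stop (N) it stops when the force on the tool has changed by that much, and returns True; else False.
- robot.move_j(angles): joint-space move.
- fingers.gripper_to(opening, force=None): opening from 0.0 (shut) to 1.0 (fully open); force is the grip in N (None keeps the last); returns when the fingers have stopped.
- robot.pause(seconds).
- robot.inverse_kinematics(position, orientation): joint angles nearest the present ones, or None.
- vision.grab_frame(name): name is "side" or "top"; returns the picture (384x512x3 uint8, red, green, blue); there is no depth.
- vision.calibration(name): a dict with "mtx" (3x3 intrinsics, pixels), "k1" (the pictures are not rectified: a ray, as slopes to the right and down, at radius r is drawn at 1 + k1 r^2 times it, then the intrinsics apply), "extrinsics" (4x4, takes a point from world to camera coordinates). Camera axes: x right, y up, looking along -z (the intrinsics and any distortion apply to the point x, -y, -z); pixel columns grow to the right and rows downward; lengths in m; the calibration is good to about 2 mm. A picture is of the moment at which its call begins. calibration takes no time and is no camera call.
A pose or a line that the arm cannot do raises robot.PlanningError and nothing moves.
- workorder.close_job(): hands the job in; it is judged then, once.
Trained networks look in the newest picture that a camera, given by its name, has taken for a name from the list of things; names that differ only in an ending like _2 or _b are one class to them, and where a whole thing is asked for, a point or a joint stands for the part that bears it (a point fixed in the world has none). Each returns a list of dicts, best first, with "p" (0 to 1); they miss things now and then, are a little off and sometimes report something else, mostly with a low value. They report only what shows in the picture. A call takes as long as a camera call.
- recognise(label, camera): "rect" ([centre column, centre row, width, height] in pixels, round what is visible of it).
Readings, each from a call of its own:
- robot.current_time_s(): time.
- robot.current_joint_positions(): joint angles.
- robot.current_dq(): joint speeds.
- robot.current_joint_torque(): joint torques, N m.
- robot.current_tool_pos(): TCP position.
- robot.current_eef_rot(): TCP orientation.
- robot.current_contact_force(): force on the tool from outside, world axes, zero at the start.
- robot.current_torque(): the same for the moment, N m.
- robot.current_finger_gap(): opening from 0.0 (shut) to 1.0 (fully open).
- robot.current_gripper_force(): force on a finger pad.
Only numpy, scipy, OpenCV 4.12 (cv2) and the standard library are available. Lean on these libraries where they do the work, as an engineer would, in place of code of your own. Each camera call takes 0.05 s, during which the arm holds its last target. There are 200 camera calls.

### The job

The crank with the red grip has been taken off the little slide on the bench. Fit its square socket down onto the slide's upright square shaft until it sits fully home, then wind it clockwise, seen from above, until the red pointer of the blue table stands over the green mark. Leave the crank on the shaft and let go of everything.

Things in the scene. Friction and masses are not known exactly. Their poses are not given: they have to be found in the camera images.
- crank_hub (a point): Loose crank, lying as used (z up): centre of its dark steel hub, 20 mm above the underside. Hub 36 x 36 x 40 mm tall, with a 21 mm square socket right through. A flat arm (16 mm wide, 12 mm tall, level with the underside) runs along the crank's +x to the upright red grip. Lift it by the hub's flats facing its +y and -y. 0.25 to 0.4 kg.
- crank_knob (a point): Upper part of the crank's upright red grip: 19 mm thick, on its axis, 50 mm from the hub centre along the crank's +x and 38 mm above the hub centre. The grip reaches 17 mm above and 41 mm below this point. It spins freely about its upright axis, so the fingers may hold it while winding. Axes as the crank's.
- shaft_top (a point): Tip of the slide's upright steel shaft, 18 mm square (sides along its x, y), top 12 mm tapering to 6 mm, on a grey 60 mm wide gearbox. Tip is 94 mm above the bench. Crank fully home: hub centre 14 mm below this point, any of 4 ways round, within 10 degrees. Clockwise (from above) brings the table nearer, 20 mm a turn; needs about 5 N at the grip and stays where left.
- pointer (a point): Tip of the red pointer on the right side of the blue table (48 x 56 mm, carrying a brass block whose top is 77 mm above the bench). Its x points along the rail away from the shaft; clockwise winding moves it to -x. It starts 32 to 50 mm (1.6 to 2.5 turns) beyond the green mark and can overrun it.
- mark (a point): Centre of the green mark, a plate 20 mm long along the rail (its x, same direction as the pointer's) and 26 mm wide, on the black ledge beside the rail. The pointer passes about 10 mm above it. It does not move.

How it is judged (in metres and radians):
On the way:
1. the crank sits fully home on the square shaft (z of crank_hub in the frame of shaft_top below -0.009 m and horizontal distance between crank_hub and shaft_top below 0.008 m), for 0.2 s.
At the end, for the whole second after the job is handed in: The red pointer stands over the green mark (within 11 mm of its centre along the rail) and the crank is still fully home on the shaft (hub within 6 mm of its lowest place, within 8 mm of the shaft's axis) (x of pointer in the frame of mark between -0.011 and 0.011 m and z of crank_hub in the frame of shaft_top below -0.008 m and horizontal distance between crank_hub and shaft_top below 0.008 m); the robot touches nothing.
It also fails if it takes over 72 s, if anything falls off the work surface, if the arm or the gripper's body presses on something with over 40 N, if the wrist force passes 120 N, or if a joint passes its speed limit or range.

## Working session

There is one attempt and no reset: what is moved stays moved. The work goes in short steps, each a Python script; the robot and the scene stay as the last script left them, time stands still between calls to the robot, and variables do not carry over. Pictures are saved under pics/ and viewed, at most 10 in all, crops included, and the job is handed in when it is done.

```bash
mkdir -p pics; ls; cat > h.py <<'E'
import numpy as np, cv2
from station import robot, fingers, vision, workorder, recognise
def save(im,n): cv2.imwrite(f'pics/{n}.png', im[:,:,::-1])
def proj(P,cam):
    c=vision.calibration(cam); P=np.atleast_2d(P); E=np.array(c['extrinsics']);K=np.array(c['mtx'])
    q=P@E[:3,:3].T+E[:3,3]; s=np.c_[q[:,0],-q[:,1]]/(-q[:,2:3]); r2=(s**2).sum(1,keepdims=True)
    s=s*(1+c['k1']*r2); return s@K[:2,:2].T+K[:2,2]
def ray(px,cam):
    c=vision.calibration(cam);E=np.array(c['extrinsics']);K=np.array(c['mtx'])
    d=np.linalg.solve(K[:2,:2],np.array(px,float)-K[:2,2]); s=d.copy()
    for _ in range(20): s=d/(1+c['k1']*(s@s))
    v=E[:3,:3].T@np.array([s[0],-s[1],-1]); o=-E[:3,:3].T@E[:3,3]; return o,v
def onz(px,z,cam):
    o,v=ray(px,cam); return o+v*(z-o[2])/v[2]
E
python3 - <<'E'
from h import *
np.set_printoptions(precision=4,suppress=True)
ims=[]
for c in ('top','side'):
    im=vision.grab_frame(c); ims.append(im); save(im,c+'0')
    E=np.array(vision.calibration(c)['extrinsics']); print(c,'campos',-E[:3,:3].T@E[:3,3],vision.calibration(c)['mtx'],vision.calibration(c)['k1'])
    for l in ('crank_hub','crank_knob','shaft_top','pointer','mark'):
        print(l,[(np.round(r['rect'],1).tolist(),round(r['p'],2)) for r in recognise(l,c)[:3]])
for c,im in zip(('top','side'),ims): save(cv2.resize(im,(800,600),interpolation=cv2.INTER_CUBIC),c+'0')
print(robot.current_time_s(), robot.current_eef_rot(), robot.current_tool_pos())
E
```

```text
pics
top campos [ 0.5451 -0.2377  0.9506] [[489.6409   0.     255.9327]
 [  0.     489.6409 187.4659]
 [  0.       0.       1.    ]] -0.12203534348160965
crank_hub [([297.5, 209.5, 37.3, 43.2], 0.55)]
crank_knob [([297.1, 210.9, 32.7, 41.7], 0.96)]
shaft_top []
pointer [([191.2, 159.4, 43.2, 26.7], 0.73)]
mark [([206.4, 180.1, 12.3, 14.3], 0.52)]
side campos [0.1589 0.3854 0.4481] [[428.7304   0.     256.4209]
 [  0.     428.7304 199.1576]
 [  0.       0.       1.    ]] -0.10737800591553981
crank_hub []
crank_knob [([303.2, 211.2, 30.7, 47.7], 0.89)]
shaft_top [([268.4, 246.6, 14.0, 19.5], 0.81)]
pointer [([202.4, 237.8, 37.7, 40.2], 0.74), ([235.6, 250.8, 14.8, 10.6], 0.37)]
mark [([234.8, 252.0, 15.2, 7.2], 0.64)]
0.6 [179.9995  -0.0001 160.019 ] [0.1879 0.5169 0.226 ]
```

View pics/top0.png

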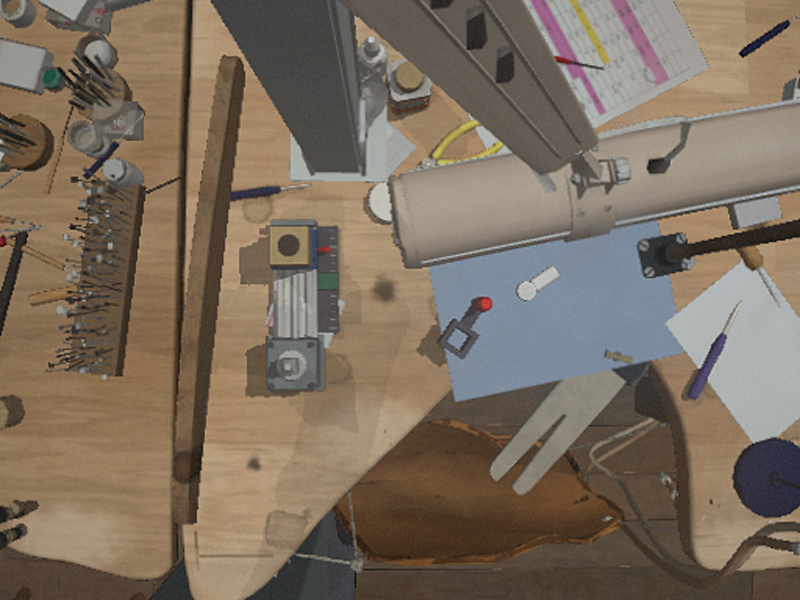

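View pics/side0.png

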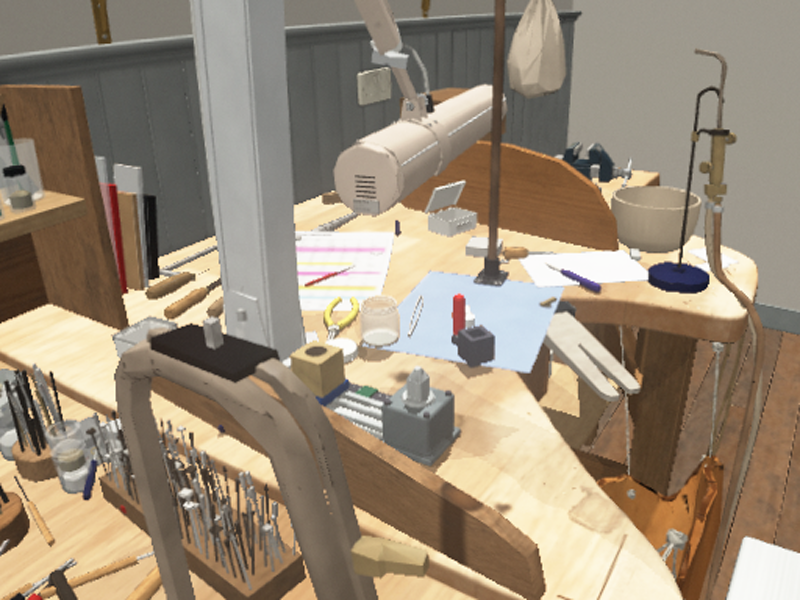

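Top view: crank hub is near (460,337) and its grip near (484,303). The shaft is at (291,366), the pointer near (330,250) and the mark at (327,282), all in 800x600 pixels. A lamp hangs beyond them. I'll zoom in and localise these.

```bash
python3 - <<'E'
from h import *
np.set_printoptions(precision=4,suppress=True)
im=cv2.imread('pics/top0.png')
im=vision.grab_frame('top'); 
save(cv2.resize(im[130:265,160:340],(800,600),interpolation=cv2.INTER_CUBIC),'top_crop')
s=512/800
for n,p,z in [('hub',(460,337),.04),('knob',(484,303),.075),('shaft',(291,366),.09),('pointer',(330,250),.03),('mark',(327,282),.02),('gear1',(295,390),.05),('imgUL',(0,0),0),('imgUR',(800,0),0),('imgDL',(0,600),0)]:
    print(n,onz(np.array(p)*s,z,'top'))
# lamp end: triangulate approx
def tri(a,b):
    o1,v1=ray(np.array(a)*s,'top');o2,v2=ray(np.array(b)*s,'side')
    A=np.c_[v1,-v2];t=np.linalg.lstsq(A,o2-o1,rcond=None)[0]
    return (o1+v1*t[0]),(o2+v2*t[1])
print('lampend',tri((400,225),(365,180)))
print('shaft',tri((291,366),(418,370)))
print('knob',tri((484,303),(459,296)))
# grey post in top
E
```

```text
hub [ 0.5219 -0.3313  0.04  ]
knob [ 0.5621 -0.355   0.075 ]
shaft [ 0.4885 -0.1365  0.09  ]
pointer [ 0.6247 -0.1744  0.03  ]
mark [ 0.5865 -0.1707  0.02  ]
gear1 [ 0.4577 -0.1369  0.05  ]
imgUL [0.9549 0.272  0.    ]
imgUR [ 0.9785 -0.7975  0.    ]
imgDL [0.1727 0.2509 0.    ]
lampend (array([ 0.6296, -0.2535,  0.2499]), array([ 0.6326, -0.2513,  0.2502]))
shaft (array([ 0.4884, -0.1363,  0.0879]), array([ 0.4888, -0.136 ,  0.0879]))
knob (array([ 0.5622, -0.3553,  0.0731]), array([ 0.5598, -0.3566,  0.0733]))
```

View pics/top_crop.png

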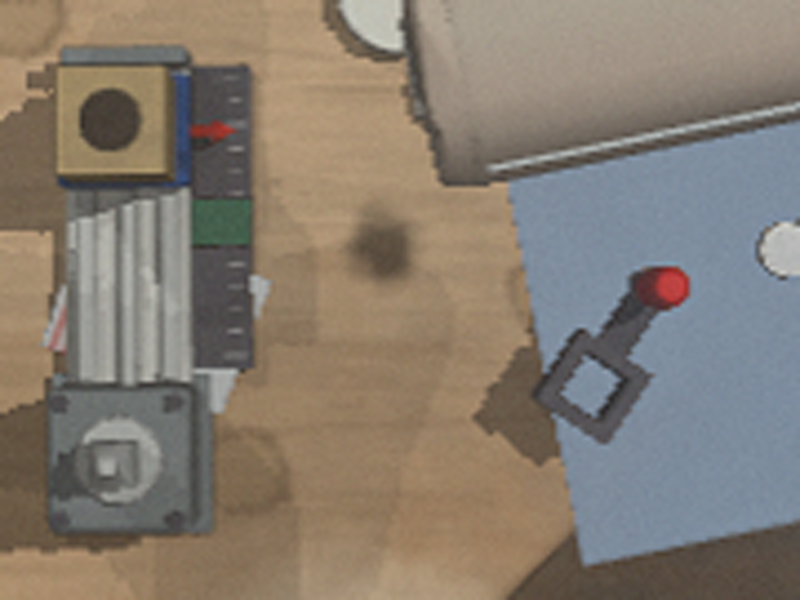

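The crop shows the hub's top corners at (590,330), (650,378), (605,441) and (538,393), the grip at (662,287) and the shaft tip near (106,466). It also shows the pointer tip at (235,131) and the mark centred at (222,222). Next I'll fit the poses.

```bash
cat > fit.py <<'E'
from h import *
from scipy.optimize import least_squares
np.set_printoptions(precision=4,suppress=True)
C=lambda p:np.array(p,float)/(800/180)+[160,130]-0.4
def sq(x,y,yaw,z,h):
    c,s=np.cos(yaw),np.sin(yaw); q=np.array([[1,1],[1,-1],[-1,-1],[-1,1]])*h
    return np.c_[x+c*q[:,0]-s*q[:,1], y+s*q[:,0]+c*q[:,1], np.full(4,z)]
hub=C([(590,330),(650,378),(605,441),(538,393)])
# image up=+x, left=+y
f=lambda p: (proj(sq(p[0],p[1],p[2],.04,.018),'top')-hub).ravel()
h=least_squares(f,[.522,-.331,np.radians(-30)]); 
print('hub',h.x,np.degrees(h.x[2]),h.fun)
kn=onz(C((662,287)),.075,'top'); print('knob',kn, np.degrees(np.arctan2(*(kn[:2]-h.x[:2])[::-1])),np.linalg.norm(kn[:2]-h.x[:2]))
g=C([(48,380),(190,380),(193,532),(50,532)]) # UL,UR,DR,DL
f=lambda p: (proj(sq(p[0],p[1],p[2],p[3],.03)[[0,1,2,3]],'top')-g).ravel()
r=least_squares(f,[.4885,-.1365,0,.05]); print('gear',r.x,np.degrees(r.x[2]),r.fun)
print('tip',onz(C((106,466)),.094,'top'))
for z in (.02,.03): print(z,'pointer',onz(C((235,131)),z,'top'),'mark',onz(C((222,222)),z,'top'))
print('ledge',onz(C((250,65)),.02,'top'),onz(C((253,370)),.02,'top'))
for z in (.2,.25):print('lamp edge',onz(C((440,185)),z,'top'),onz(C((800,125)),z,'top'))
E
cat > ov.py <<'E'
E
python3 - <<'E'
from fit import *
im=vision.grab_frame('side'); 
S=5;x0,y0=170,205
big=cv2.resize(im[y0:y0+115,x0:x0+155],None,fx=S,fy=S,interpolation=cv2.INTER_CUBIC).copy()
def poly(P):
    p=(proj(P,'side')+.5-[x0,y0])*S; cv2.polylines(big,[p.astype(int)],True,(255,255,0),1)
gx,gy,gw,gz=r.x
t=onz(C((106,466)),.094,'top')
poly(sq(gx,gy,gw,gz,.03)); poly(sq(gx,gy,gw,.094,.003)); poly(sq(gx,gy,gw,.082,.009))
p=(proj(t,'side')[0]+.5-[x0,y0])*S; cv2.circle(big,tuple(p.astype(int)),3,(0,255,0),1)
hx,hy,hw=h.x
poly(sq(hx,hy,hw,.04,.018)); poly(sq(hx,hy,hw,.0,.018))
save(big,'side_ov')
E
```

```text
hub [ 0.5207 -0.33   -0.6417] -36.76922188913626 [-0.5073 -1.0571  1.278  -0.1396 -0.259   1.0579 -0.5038  0.1368]
knob [ 0.5616 -0.3529  0.075 ] -29.226423161656072 0.046934203183780235
gear [ 0.4904 -0.134   0.0214  0.0631] 1.227098416375594 [-0.4337  0.6582  0.7038  0.3734  0.3286 -0.6455 -0.6022 -0.3863]
tip [ 0.4883 -0.1321  0.094 ]
0.02 pointer [ 0.6273 -0.1761  0.02  ] mark [ 0.5882 -0.1711  0.02  ]
0.03 pointer [ 0.6265 -0.1768  0.03  ] mark [ 0.5878 -0.1719  0.03  ]
ledge [ 0.6558 -0.1821  0.02  ] [ 0.5252 -0.1853  0.02  ]
lamp edge [ 0.5936 -0.2591  0.2   ] [ 0.6163 -0.3844  0.2   ]
lamp edge [ 0.5904 -0.2577  0.25  ] [ 0.6116 -0.3747  0.25  ]
```

View pics/side_ov.png

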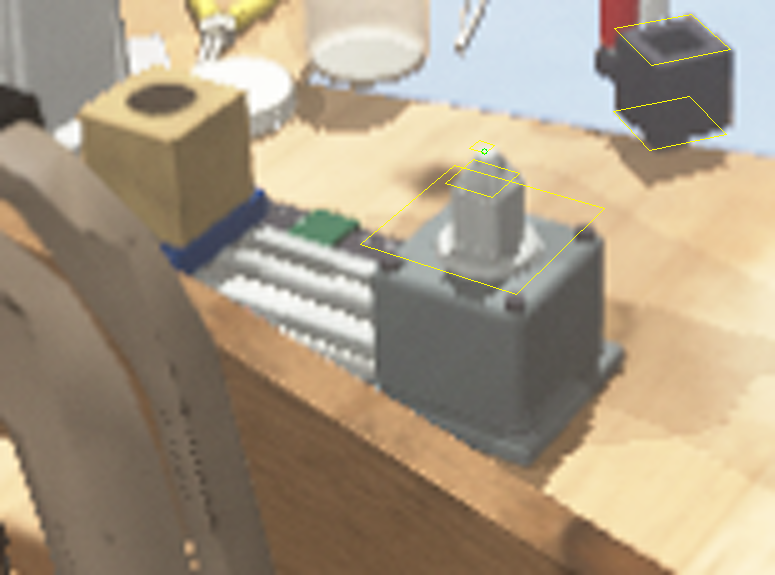

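The side view shows the shaft tip at (488,152) in crop pixels, about 1 px right of my overlay, and the hub overlay is nearly exact. I'll refine the fit with both views, then approach the hub.

```bash
cat > fit2.py <<'E'
from fit import *
SD=lambda p:np.array(p,float)/5+[170,205]-.5
hs=SD([(690,12),(733,47),(655,71),(614,27)])
ks=np.array((459,294))*.64-.5; kt=C((662,287))
def f(p):
    P=sq(p[0],p[1],p[2],.04,.018); Ps=P
    k=np.array([[p[0]+.05*np.cos(p[2]),p[1]+.05*np.sin(p[2]),.075]])
    e=proj(Ps,'side'); d=((e[None]-hs[:,None])**2).sum(-1); 
    return np.r_[(proj(P,'top')-hub).ravel(),(e[d.argmin(1)]-hs).ravel(),2*(proj(k,'top')[0]-kt),2*(proj(k,'side')[0]-ks)]
hf=least_squares(f,[.521,-.331,-.58])
def tipres(P): return np.r_[proj(P,'top')[0]-C((106,466)),proj(P,'side')[0]-SD((488,151))]
tf=least_squares(lambda p:tipres(np.r_[p,.094]),[.489,-.134])
HUB=hf.x; TIP=tf.x
if __name__=='__main__':
    print('HUB',HUB,np.degrees(HUB[2]),hf.fun); print('TIP',TIP,tf.fun)
E
python3 - <<'E'
import fit2; from fit2 import *
print('HUB',HUB,np.degrees(HUB[2]),hf.fun); print('TIP',TIP,tf.fun)
for yaw in (np.degrees(HUB[2]),np.degrees(HUB[2])+180):
    print(yaw,robot.inverse_kinematics([HUB[0],HUB[1],.13],[180,0,yaw]))
for yaw in (-90,0,90,180):
    print(yaw,robot.inverse_kinematics([TIP[0],TIP[1],.2],[180,0,yaw+1.2]))
E
```

```text
hub [ 0.5207 -0.33   -0.6417] -36.76922188913626 [-0.5073 -1.0571  1.278  -0.1396 -0.259   1.0579 -0.5038  0.1368]
knob [ 0.5616 -0.3529  0.075 ] -29.226423161656072 0.046934203183780235
gear [ 0.4904 -0.134   0.0214  0.0631] 1.227098416375594 [-0.4337  0.6582  0.7038  0.3734  0.3286 -0.6455 -0.6022 -0.3863]
tip [ 0.4883 -0.1321  0.094 ]
0.02 pointer [ 0.6273 -0.1761  0.02  ] mark [ 0.5882 -0.1711  0.02  ]
0.03 pointer [ 0.6265 -0.1768  0.03  ] mark [ 0.5878 -0.1719  0.03  ]
ledge [ 0.6558 -0.1821  0.02  ] [ 0.5252 -0.1853  0.02  ]
lamp edge [ 0.5936 -0.2591  0.2   ] [ 0.6163 -0.3844  0.2   ]
lamp edge [ 0.5904 -0.2577  0.25  ] [ 0.6116 -0.3747  0.25  ]
HUB [ 0.5198 -0.3286 -0.5688] -32.59207207947082 [-2.233  -0.4232  0.3649 -0.6533 -0.0292  1.3559 -1.0863  1.5875 -0.4344
  0.6114 -0.2142  0.5028  0.1848 -0.5995 -0.0802  1.082   2.9107 -0.2817
 -1.2311  2.0539]
TIP [ 0.4879 -0.1324] [ 0.1766  0.2803 -0.3124  0.0103]
-32.59207207947082 [ -7.2491  42.7018  64.3859  85.5296 -38.9878  76.4078 -62.19  ]
147.40792792052918 [  5.6905  32.9601  38.439   85.0365 -21.183   69.3935 104.5269]
-90 [ -35.4053   22.3477   64.7624   97.519   -21.0053   73.6353 -145.0362]
0 [-31.2507  19.7094  57.6938  97.4155 -17.3874  72.5282 -58.5681]
90 [-31.5987  19.8905  58.25    97.4245 -17.6489  72.6     31.6882]
180 [-30.7306  19.4493  56.8717  97.4019 -17.0076  72.4261 121.0593]
```

```bash
python3 - <<'E' 2>&1 | tail -12
from fit2 import *
for n,p in (('blackplate',(215,352)),('legR bottom',(370,600)),('centre',(400,300))):
    o,v=ray(np.array(p)*.64,'side'); v/=np.linalg.norm(v); print(n,o+v*.1,o+v*.2,o+v*.3,o+v*.4)
o,v=ray(np.array((340,175))*.64,'top');print('post',onz(np.array((340,175))*.64,0,'top'),onz(np.array((340,175))*.64,.3,'top'))
print(robot.current_time_s())
for j in ([20,18,0,87,0,75.6,0],[15,18,0,87,0,75.6,0]): pass
E
```

```text
gear [ 0.4904 -0.134   0.0214  0.0631] 1.227098416375594 [-0.4337  0.6582  0.7038  0.3734  0.3286 -0.6455 -0.6022 -0.3863]
tip [ 0.4883 -0.1321  0.094 ]
0.02 pointer [ 0.6273 -0.1761  0.02  ] mark [ 0.5882 -0.1711  0.02  ]
0.03 pointer [ 0.6265 -0.1768  0.03  ] mark [ 0.5878 -0.1719  0.03  ]
ledge [ 0.6558 -0.1821  0.02  ] [ 0.5252 -0.1853  0.02  ]
lamp edge [ 0.5936 -0.2591  0.2   ] [ 0.6163 -0.3844  0.2   ]
lamp edge [ 0.5904 -0.2577  0.25  ] [ 0.6116 -0.3747  0.25  ]
blackplate [0.2286 0.3301 0.4025] [0.2983 0.2747 0.3568] [0.368  0.2194 0.3112] [0.4377 0.1641 0.2655]
legR bottom [0.2    0.3339 0.3728] [0.241  0.2824 0.2975] [0.282  0.2309 0.2223] [0.3231 0.1794 0.147 ]
centre [0.2098 0.3097 0.407 ] [0.2606 0.234  0.3659] [0.3115 0.1584 0.3248] [0.3623 0.0827 0.2837]
post [ 0.7216 -0.1833  0.    ] [ 0.6659 -0.2005  0.3   ]
0.7
```

```bash
sed -i 's/^print/#print/; s/^for z.*/#&/' fit.py; python3 - <<'E'
from fit2 import *
for p in ([.188,.517,.5],[.145,.40,.5],[.145,.40,.45],[.16,.45,.5]): print(p,robot.inverse_kinematics(p,[180,0,160]))
E
```

```text
knob [ 0.5616 -0.3529  0.075 ] -29.226423161656072 0.046934203183780235
gear [ 0.4904 -0.134   0.0214  0.0631] 1.227098416375594 [-0.4337  0.6582  0.7038  0.3734  0.3286 -0.6455 -0.6022 -0.3863]
[0.188, 0.517, 0.5] [-72.9083  21.3481   2.1446  43.1851  -0.8646 115.478   -1.2827]
[0.145, 0.4, 0.5] [-73.3295   4.1534   1.0754  65.0279  -0.0833 110.8194  -2.2866]
[0.145, 0.4, 0.45] [-73.1546   2.2539   0.8281  74.2329  -0.0335 103.5134  -2.335 ]
[0.16, 0.45, 0.5] [-73.4692  10.8695   1.3531  57.2468  -0.2749 111.8864  -2.2429]
```

```bash
python3 - <<'E' | tail -8
from fit2 import *
yaw=np.degrees(HUB[2])
fingers.gripper_to(1.0,80)
robot.move_j(robot.inverse_kinematics([.145,.40,.5],[180,0,160]))
robot.move_j([29,4.2,0,65,0,110.8,-92])
print(robot.current_tool_pos(),robot.current_eef_rot(),robot.current_contact_force())
u=np.array([np.cos(HUB[2]),np.sin(HUB[2])])
robot.move_to([.42,-.26,.25],[180,0,yaw]); print(np.round(robot.current_joint_positions(),1))
robot.line_to([HUB[0],HUB[1],.14])
print(robot.line_to([HUB[0],HUB[1],.05],velocity=.1,f_stop=8),robot.current_tool_pos(),robot.current_contact_force(),robot.current_time_s())
for c in ('top','side'):
    im=vision.grab_frame(c); save(im,c+'1')
a=cv2.imread('pics/top1.png')[130:265,215:395];b=cv2.imread('pics/side1.png')[100:280,220:400]
cv2.imwrite('pics/g1.png',np.hstack([cv2.resize(a,(400,300),interpolation=2),cv2.resize(b,(400,400),interpolation=2)[:300]]) )
E
```

```text
knob [ 0.5616 -0.3529  0.075 ] -29.226423161656072 0.046934203183780235
gear [ 0.4904 -0.134   0.0214  0.0631] 1.227098416375594 [-0.4337  0.6582  0.7038  0.3734  0.3286 -0.6455 -0.6022 -0.3863]
[ 0.3643 -0.2201  0.4998] [-179.9731    0.0049  -30.8447] [ 0.1542 -0.6076 -0.2532]
[ 29.8  10.5  -0.1  92.4   0.   76.9 -92.8]
False [ 0.5205 -0.329   0.0509] [-0.9259  0.5732 -0.2354] 7.7167
```

View pics/g1.png

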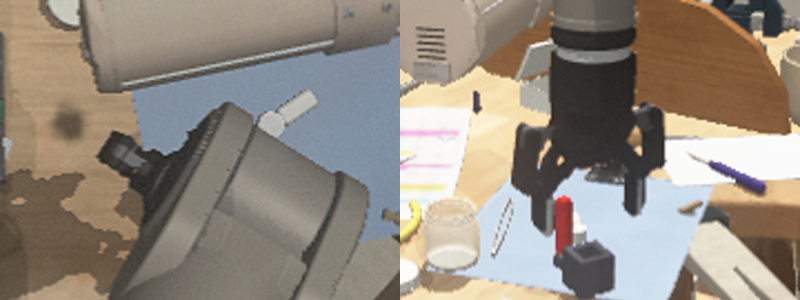

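The side crop shows the gripper above the crank. The fingertips are at about (543,235) and (635,213), and the hub is between them but slightly nearer the camera. I'll check this against the projection.

```bash
python3 - <<'E' | tail -12
from fit2 import *
t=robot.current_tool_pos(); w=HUB[2]; y=np.array([-np.sin(w),np.cos(w),0])
tocrop=lambda p:(p+.5-[220,100])*400/180+[400,0]
for z in (.034,.047,.06): 
    print(z,[tocrop(proj(np.r_[t[:2],z]+s*y*.05,'side')[0]) for s in (1,-1)], tocrop(proj(np.r_[t[:2],z],'side')[0]))
print('hubtop',tocrop(proj(np.r_[HUB[:2],.04],'side')[0]))
E
```

```text
knob [ 0.5616 -0.3529  0.075 ] -29.226423161656072 0.046934203183780235
gear [ 0.4904 -0.134   0.0214  0.0631] 1.227098416375594 [-0.4337  0.6582  0.7038  0.3734  0.3286 -0.6455 -0.6022 -0.3863]
0.034 [array([539.7923, 268.1729]), array([632.2298, 245.9207])] [587.0206 256.8202]
0.047 [array([539.8139, 255.6342]), array([632.8135, 233.7676])] [587.3374 244.4733]
0.06 [array([539.8336, 242.9314]), array([633.399 , 221.4645])] [587.6544 231.9694]
hubtop [587.6738 251.508 ]
```

```bash
python3 - <<'E' | tail -3
from fit2 import *
print(robot.tip_reach)
fingers.gripper_to(0.65)
print(robot.line_to([HUB[0],HUB[1],.028],velocity=.06,f_stop=6),robot.current_tool_pos(),robot.current_contact_force(),robot.current_finger_gap())
im=vision.grab_frame('side'); save(cv2.resize(im[150:270,250:410],(800,600),interpolation=2),'g2')
E
```

```text
gear [ 0.4904 -0.134   0.0214  0.0631] 1.227098416375594 [-0.4337  0.6582  0.7038  0.3734  0.3286 -0.6455 -0.6022 -0.3863]
0.017
False [ 0.5194 -0.3283  0.0273] [ 0.9208 -0.0387 -1.2008] 0.6512580295642765
```

View pics/g2.png

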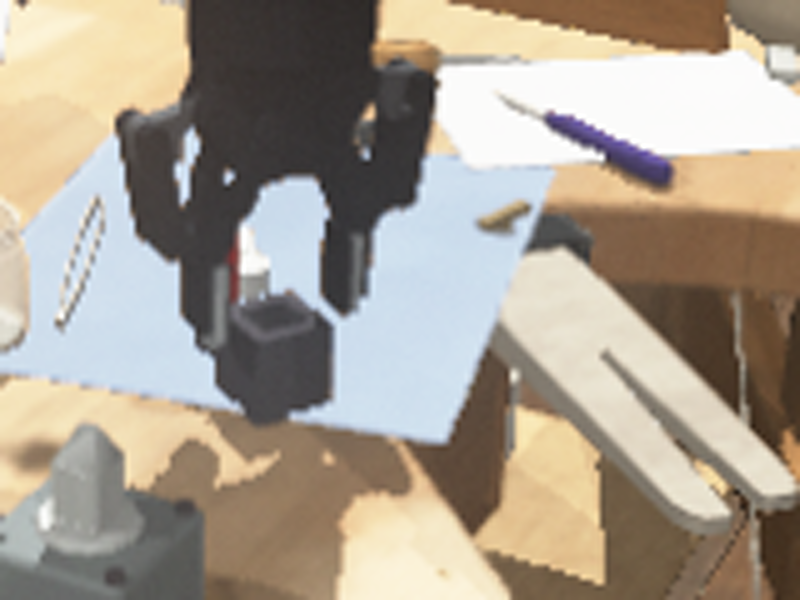

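The crop shows the tips at (210,348) and (345,312), either side of the hub top but only slightly below it. Going a little lower is safe under either reading, so I'll descend with a force guard and then close.

```bash
python3 - <<'E' | tail -4
from fit2 import *
print(robot.line_to([HUB[0],HUB[1],.019],velocity=.05,f_stop=5),robot.current_tool_pos(),robot.current_contact_force())
fingers.gripper_to(0.0,90)
print(robot.current_finger_gap(),robot.current_gripper_force(),robot.current_tool_pos(),robot.current_contact_force())
im=vision.grab_frame('side'); save(cv2.resize(im[150:270,250:410],(800,600),interpolation=2),'g3')
print(robot.current_time_s())
E
```

```text
gear [ 0.4904 -0.134   0.0214  0.0631] 1.227098416375594 [-0.4337  0.6582  0.7038  0.3734  0.3286 -0.6455 -0.6022 -0.3863]
False [ 0.5194 -0.3283  0.0185] [ 0.1915 -0.4601  0.316 ]
0.3946522981183083 91.75111658871174 [ 0.52   -0.3288  0.0196] [-0.288   0.2146  1.9395]
9.4917
```

View pics/g3.png

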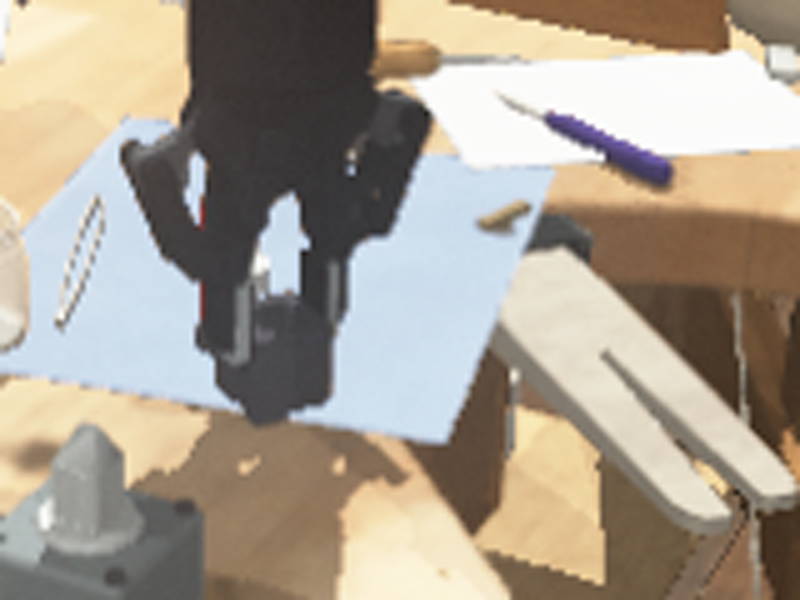

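The gap of 0.39 shows the hub is held, and the picture confirms it, with the left pad tip at (235,362) against the hub. Next is to lift, hover over the shaft and check from the side.

```bash
python3 - <<'E' | tail -4
from fit2 import *
yaw=np.degrees(HUB[2])
robot.line_to([HUB[0],HUB[1],.12],velocity=.15)
print(robot.current_contact_force(),robot.current_finger_gap())
robot.line_to([.46,-.26,.16],[180,0,yaw],velocity=.2)
robot.line_to([TIP[0],TIP[1],.16],[180,0,1.3],velocity=.15)
robot.line_to([TIP[0],TIP[1],.128],[180,0,1.3],velocity=.1)
robot.pause(.2)
print(robot.current_tool_pos(),robot.current_eef_rot(),robot.current_time_s(),robot.current_contact_force())
im=vision.grab_frame('side'); save(cv2.resize(im[170:290,200:360],(800,600),interpolation=2),'s3')
E
```

```text
knob [ 0.5616 -0.3529  0.075 ] -29.226423161656072 0.046934203183780235
gear [ 0.4904 -0.134   0.0214  0.0631] 1.227098416375594 [-0.4337  0.6582  0.7038  0.3734  0.3286 -0.6455 -0.6022 -0.3863]
[-0.1755  0.0293 -4.84  ] 0.3953921400914599
[ 0.4886 -0.1327  0.1289] [179.9693  -0.106    1.2858] 12.65 [-0.2508  0.3621 -3.8336]
```

View pics/s3.png

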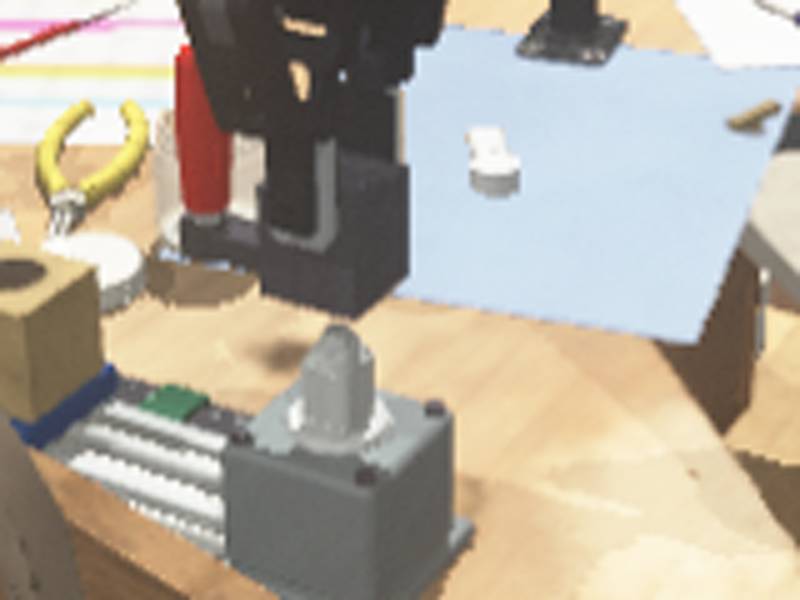

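The side crop shows the hub above the shaft with bottom corners at (262,292), (355,317) and (408,275). The shaft spans columns 303–375 with its tip at (340,327). I'll fit the relative offset from this camera.

```bash
python3 - <<'E' | tail -5
from fit2 import *
Q=lambda p:np.array(p,float)/5+[200,170]-.5
w=np.radians(1.3)
obs=Q([(262,292),(355,317),(408,275),(408,163)])
def f(p):
    b=proj(sq(p[0],p[1],w,p[2],.018),'side'); t=proj(sq(p[0],p[1],w,p[2]+.04,.018),'side')
    # corners: 0:+x+y 1:+x-y 2:-x-y 3:-x+y ; left=+x+y, front=-x+y, right=-x-y
    return np.r_[b[0]-obs[0],b[3]-obs[1],b[2]-obs[2],t[2]-obs[3]]
h=least_squares(f,[.488,-.132,.109],x_scale=.01)
print('free z',h.x,h.fun)
h2=least_squares(lambda p:f(np.r_[p,.1093]),[.488,-.132]); print('fixed z',h2.x,h2.fun)
sh=Q([(303,412),(375,395)])
print('tip side',onz(Q((340,326)),.094,'side'),'TIP',TIP)
E
```

```text
knob [ 0.5616 -0.3529  0.075 ] -29.226423161656072 0.046934203183780235
gear [ 0.4904 -0.134   0.0214  0.0631] 1.227098416375594 [-0.4337  0.6582  0.7038  0.3734  0.3286 -0.6455 -0.6022 -0.3863]
free z [ 0.4964 -0.1457  0.1019] [-0.1847 -0.0387 -0.0454  0.2587  0.1132 -0.6208  0.1182  0.3818]
fixed z [ 0.4893 -0.1341] [-0.616   0.0657 -0.0613  0.4865  0.3333 -0.6048  0.3438 -0.0817]
tip side [ 0.4869 -0.1331  0.094 ] TIP [ 0.4879 -0.1324]
```

```bash
python3 - <<'E' | tail -6
from fit2 import *
p=[TIP[0]-.0022,TIP[1]+.0005]
robot.line_to([*p,.128],velocity=.05)
s=robot.line_to([*p,.079],velocity=.05,f_stop=15)
print(s,robot.current_tool_pos(),robot.current_contact_force(),robot.current_torque(),robot.current_time_s(),robot.current_eef_rot())
E
```

```text
knob [ 0.5616 -0.3529  0.075 ] -29.226423161656072 0.046934203183780235
gear [ 0.4904 -0.134   0.0214  0.0631] 1.227098416375594 [-0.4337  0.6582  0.7038  0.3734  0.3286 -0.6455 -0.6022 -0.3863]
False [ 0.4864 -0.1318  0.0796] [2.2948 0.7311 0.7683] [ 0.231  -0.437   0.0215] 14.0833 [179.9918  -0.1037   1.3075]
```

The crank went down to home height, with TCP z at 0.0796 and low force. I'll release the hub, take the knob and start winding with force monitoring.

```bash
cat > wind.py <<'E'
from fit2 import *
SH=np.array([.4866,-.1318]); Z=.120; RAD=.050
def kpos(deg): a=np.radians(deg); return [SH[0]+RAD*np.cos(a),SH[1]+RAD*np.sin(a),Z]
def wind(a0,a1,step=20,v=.12,fmax=25):
    n=int(np.ceil(abs(a1-a0)/step)); log=[]
    for a in np.linspace(a0,a1,n+1)[1:]:
        robot.line_to(kpos(a),velocity=v); F=np.array(robot.current_contact_force()); log.append(np.r_[a,F,robot.current_finger_gap()])
        if np.linalg.norm(F)>fmax: print('STOP'); break
    print(np.round(log,2)); return a
E
python3 - <<'E' | tail -14
from wind import *
fingers.gripper_to(0.75)
print(robot.current_contact_force(), robot.current_finger_gap())
x,y,_=robot.current_tool_pos()
robot.line_to([x,y,.19],velocity=.2)
k=kpos(1.3)
robot.line_to([k[0],k[1],.19],velocity=.15)
print('down',robot.line_to(k,velocity=.1,f_stop=6),robot.current_tool_pos())
fingers.gripper_to(0.0,35)
print(robot.current_finger_gap(),robot.current_tool_pos(),robot.current_contact_force())
wind(1.3,-38.7)
print(robot.current_time_s(),np.round(robot.current_joint_positions(),1),robot.current_tool_pos())
E
```

```text
knob [ 0.5616 -0.3529  0.075 ] -29.226423161656072 0.046934203183780235
gear [ 0.4904 -0.134   0.0214  0.0631] 1.227098416375594 [-0.4337  0.6582  0.7038  0.3734  0.3286 -0.6455 -0.6022 -0.3863]
[-0.5447 -0.1684 -0.1427] 0.75019474319004
down False [ 0.5371 -0.1308  0.1207]
0.17091859404272416 [ 0.5372 -0.1308  0.1205] [ 0.548  -0.2783  1.2972]
[[-18.7    2.61   2.     3.02   0.17]
 [-38.7    3.25   2.3    3.58   0.17]]
17.625 [ 22.4  22.9  -9.3  95.2   4.   62.  -76.7] [ 0.5277 -0.162   0.121 ]
```

```bash
python3 - <<'E' | tail -40
from wind import *
a=wind(-38.7,-687.7,step=20,v=.12)
print(a,robot.current_time_s(),np.round(robot.current_joint_positions(),1),robot.current_tool_pos())
for l in ('pointer','mark'):
  for c in ('top','side'):
    vision.grab_frame(c); print(l,c,[(np.round(r['rect'],1).tolist(),round(r['p'],2)) for r in recognise(l,c)[:2]])
E
```

```text
knob [ 0.5616 -0.3529  0.075 ] -29.226423161656072 0.046934203183780235
gear [ 0.4904 -0.134   0.0214  0.0631] 1.227098416375594 [-0.4337  0.6582  0.7038  0.3734  0.3286 -0.6455 -0.6022 -0.3863]
[[ -58.37    4.5     2.09    4.26    0.16]
 [ -78.03    3.69    1.2     2.73    0.17]
 [ -97.7     4.7     0.84    3.45    0.16]
 [-117.37    4.9    -1.4     1.78    0.17]
 [-137.03    5.93   -0.64    1.57    0.17]
 [-156.7     5.95   -1.76    0.71    0.17]
 [-176.37    4.41   -2.87    0.76    0.17]
 [-196.03    1.78   -5.39    3.28    0.17]
 [-215.7    -0.55   -4.79    5.9     0.17]
 [-235.37   -3.32   -2.86    8.63    0.17]
 [-255.03   -5.65   -0.06   11.03    0.17]
 [-274.7    -5.73    1.74   11.96    0.17]
 [-294.37   -3.84    5.35   10.35    0.16]
 [-314.03   -2.33    6.44    8.56    0.17]
 [-333.7     1.73    7.89    6.36    0.17]
 [-353.37    3.28    6.77    4.61    0.17]
 [-373.03    4.68    3.82    4.      0.17]
 [-392.7     6.68    2.04    4.1     0.17]
 [-412.37    6.05    1.09    5.      0.17]
 [-432.03    4.87   -0.74    5.87    0.17]
 [-451.7     4.29   -1.55    6.08    0.17]
 [-471.37    3.9    -2.43    5.82    0.17]
 [-491.03    3.87   -1.87    4.32    0.17]
 [-510.7     3.63   -2.78    4.63    0.17]
 [-530.37    2.57   -3.39    2.88    0.17]
 [-550.03    2.94   -4.52    3.07    0.17]
 [-569.7     1.11   -4.98    5.35    0.17]
 [-589.37   -2.06   -4.16    7.91    0.17]
 [-609.03   -4.33   -2.9    11.9     0.17]
 [-628.7    -5.44   -0.09   12.4     0.17]
 [-648.37   -5.62    3.52   12.61    0.17]
 [-668.03   -3.33    6.27   11.84    0.17]
 [-687.7    -0.36    7.76    9.66    0.17]]
-687.7 27.25 [ 19.   22.  -12.9  96.9   4.9  62.  -83.8] [ 0.5273 -0.0985  0.1195]
pointer top [([192.1, 180.4, 39.9, 26.6], 0.59)]
pointer side [([216.9, 244.8, 33.0, 46.8], 0.87)]
mark top []
mark side []
```

```bash
python3 - <<'E' | tail -8
from wind import *
fingers.gripper_to(0.6)
print(robot.current_contact_force())
x,y,_=robot.current_tool_pos()
robot.line_to([x,y,.2],velocity=.12)
robot.line_to([.40,-.27,.28],velocity=.25)
print(robot.current_time_s())
t=vision.grab_frame('top'); save(cv2.resize(t[130:265,160:340],(800,600),interpolation=cv2.INTER_CUBIC),'end')
for l in ('pointer','mark'): print(l,[(np.round(r['rect'],1).tolist(),round(r['p'],2)) for r in recognise(l,'top')[:2]])
E
```

```text
knob [ 0.5616 -0.3529  0.075 ] -29.226423161656072 0.046934203183780235
gear [ 0.4904 -0.134   0.0214  0.0631] 1.227098416375594 [-0.4337  0.6582  0.7038  0.3734  0.3286 -0.6455 -0.6022 -0.3863]
[-0.2478 -0.0851  0.2352]
29.95
pointer [([177.0, 230.6, 45.8, 39.8], 0.68), ([191.6, 179.6, 36.4, 24.2], 0.61)]
mark []
```

View pics/end.png

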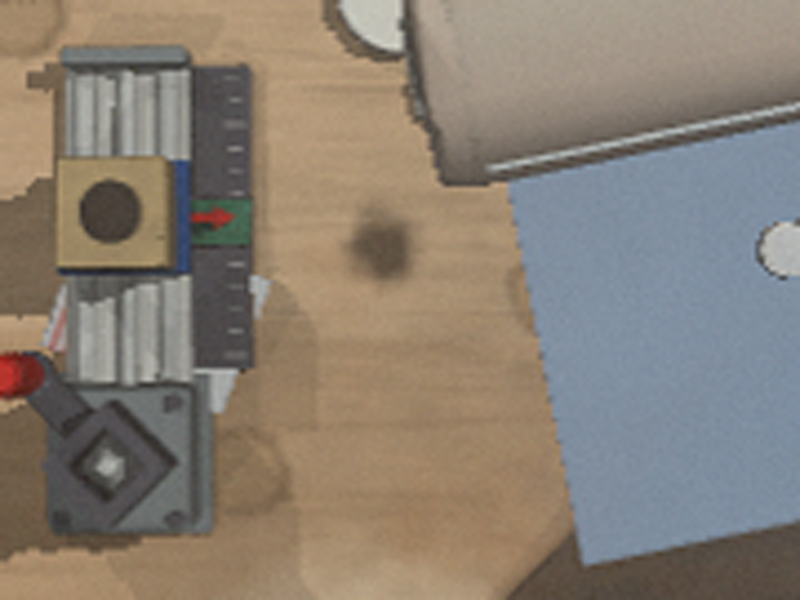

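The pointer tip at (235,217) stands over the green mark, which is centred at (222,222), so it is about 2 mm off. A quick numeric check of the seating height with the side camera comes next, then hand-in.

```bash
python3 - <<'E' | tail -5
from wind import *
im=vision.grab_frame('side').astype(int)
m=(im[...,0]>120)&(im[...,1]<60)&(im[...,2]<60); m[:180]=0; m[300:]=0
n,l,st,c=cv2.connectedComponentsWithStats(m.astype(np.uint8)); i=1+st[1:,4].argmax(); print(st[i],c[i])
a=np.radians(-687.7); k=SH+.05*np.r_[np.cos(a),np.sin(a)]
for z in (.135,.106,.077): print(z,proj(np.r_[k,z],'side')[0], proj(np.r_[k,z],'top')[0])
E
```

```text
gear [ 0.4904 -0.134   0.0214  0.0631] 1.227098416375594 [-0.4337  0.6582  0.7038  0.3734  0.3286 -0.6455 -0.6022 -0.3863]
[232 235  10  15 108] [237.0278 242.9444]
0.135 [235.7379 213.3393] [164.5341 211.4529]
0.106 [236.5505 229.1181] [167.2628 211.1543]
0.077 [237.3397 244.3257] [169.8115 210.8752]
```

```bash
python3 - <<'E' | tail -4
from wind import *
im=vision.grab_frame('side').astype(int)
print([tuple(im[r,236]) for r in range(204,262,3)])
m=(im[...,0]>2.2*im[...,1])&(im[...,0]>2.2*im[...,2])&(im[...,0]>70); print([r for r in range(195,265) if m[r,233:240].sum()>=3])
E
```

```text
knob [ 0.5616 -0.3529  0.075 ] -29.226423161656072 0.046934203183780235
gear [ 0.4904 -0.134   0.0214  0.0631] 1.227098416375594 [-0.4337  0.6582  0.7038  0.3734  0.3286 -0.6455 -0.6022 -0.3863]
[(np.int64(221), np.int64(207), np.int64(187)), (np.int64(213), np.int64(198), np.int64(178)), (np.int64(219), np.int64(204), np.int64(186)), (np.int64(240), np.int64(238), np.int64(228)), (np.int64(246), np.int64(106), np.int64(96)), (np.int64(238), np.int64(85), np.int64(75)), (np.int64(170), np.int64(69), np.int64(61)), (np.int64(163), np.int64(67), np.int64(58)), (np.int64(160), np.int64(63), np.int64(56)), (np.int64(159), np.int64(63), np.int64(55)), (np.int64(158), np.int64(61), np.int64(53)), (np.int64(157), np.int64(59), np.int64(52)), (np.int64(157), np.int64(58), np.int64(51)), (np.int64(157), np.int64(58), np.int64(51)), (np.int64(154), np.int64(54), np.int64(49)), (np.int64(152), np.int64(54), np.int64(46)), (np.int64(123), np.int64(121), np.int64(117)), (np.int64(75), np.int64(70), np.int64(72)), (np.int64(73), np.int64(68), np.int64(68)), (np.int64(187), np.int64(188), np.int64(182))]
[217, 218, 219, 220, 221, 222, 223, 224, 225, 226, 227, 228, 229, 230, 231, 232, 233, 234, 235, 236, 237, 238, 239, 240, 241, 242, 243, 244, 245, 246, 247, 248, 249]
```

```bash
python3 -c "
from station import workorder; print(workorder.close_job())"
```

```text
the job is handed in; nothing more can be done
None
```

The crank is home on the shaft, the pointer stands about 2 mm from the centre of the green mark, the robot has let go and moved clear, and the job was handed in at about 30 s; no verdict was returned.

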